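# Load the sprung tile magazine and hold it down

## Task

Load the two round reference tiles into the sprung magazine: stack them flat and squarely, one on the other and centred on the round spring platen (either one first), and let go so that the pile stands by itself. Then press down on top of the pile until the pointer is in the green band, 9 to 15 mm down, without ever pushing it past the red line at 19 mm, and keep it pressed there so that a colleague can swing the wire bail over: the program finishes while still holding the pile down. Leave the plastic cup and the glue stick alone.

Things in the scene. Friction and masses are not known exactly. Their poses are not given: they have to be found in the camera images.
- tile_1_mid (a point): white reference tile in a round black holder, one of two alike: a disc 60 mm in diameter and 12 mm thick, about 80 g, lying flat on the desk; the point is its centre, half-way up (6 mm above its underside). Its z axis points up.
- tile_2_mid (a point): white reference tile in a round black holder, one of two alike: a disc 60 mm in diameter and 12 mm thick, about 80 g, lying flat on the desk; the point is its centre, half-way up (6 mm above its underside). Its z axis points up.
- tile_1: the first tile's body; origin at the centre of its underside
- tile_2: the second tile's body; origin at the centre of its underside
- magazine: fixed grey base plate 120 x 110 x 10 mm with a sleeve (68 mm wide, 32 mm high), a white scale post (58 mm high, 44 mm towards -x and 40 mm towards +y of the centre; green band 9 to 15 mm of travel, red line 19 mm) and a folded wire bail. Origin: centre of its underside; its -x side is the front. Only the platen rises above 58 mm, so fingers may straddle it any way round.
- platen_top (a point): centre of the top face of the spring platen, an aluminium disc 54 mm in diameter, 64 mm above the desk when at rest; it moves with the platen. z points up. A thin black pointer on the platen runs along the scale post.
- platen (a joint): travel of the platen straight down, m: 0 at rest (top), stop at 0.022. A preloaded spring returns it: it starts to move at about 5 N and needs about 0.35 N more per mm (about 9 N at 12 mm, the weight of the tiles included); the tiles alone do not move it.
- analyser: large white and black bench analyser with a screen, standing fixed at the left of the desk: 446 mm deep (x), 332 mm wide (y), 454 mm high; its head overhangs 260 mm up and the screen stands above that. Origin: centre of its underside. Not used; swing the arm round in front of it, close to the robot.
- cup_mid (a point): centre (half-way up) of a small clear plastic portion cup, 49 mm wide and 32 mm high, standing empty on the desk. Bystander, leave it where it stands.
- glue_mid (a point): centre (half-way up) of an upright glue stick, blue and yellow with a black cap, 23 mm wide and 82 mm high. Bystander, leave it where it stands.
Mind the look-alikes: they are no part of the job. What is shaped like the tile_2 but brown is not meant. Leave any brown look-alike of the tile_1 alone.

How it is judged:
On the way, in this order (a step that is already met when the one before it is completed fails the run):
1. both tiles stand stacked squarely on the platen, untouched by the robot, the platen at rest (horizontal distance between tile_1_mid and tile_2_mid below 0.006 m and horizontal distance between each of tile_1_mid, tile_2_mid and platen_top below 0.008 m and angle between each of tile_1_mid, tile_2_mid's own z axis and vertical below 0.08 rad and ((z of tile_1_mid in the frame of platen_top between 0.003 and 0.009 m and z of tile_2_mid in the frame of platen_top between 0.015 and 0.021 m) or (z of tile_2_mid in the frame of platen_top between 0.003 and 0.009 m and z of tile_1_mid in the frame of platen_top between 0.015 and 0.021 m)) and contact force between each of the fingers, the arm and tile_1 below 0.1 N and contact force between each of the fingers, the arm and tile_2 below 0.1 N and value of joint platen below 0.003 m), for 0.2 s.
2. the robot presses the pile down into the green band (horizontal distance between tile_1_mid and tile_2_mid below 0.006 m and horizontal distance between each of tile_1_mid, tile_2_mid and platen_top below 0.008 m and angle between each of tile_1_mid, tile_2_mid's own z axis and vertical below 0.08 rad and ((z of tile_1_mid in the frame of platen_top between 0.003 and 0.009 m and z of tile_2_mid in the frame of platen_top between 0.015 and 0.021 m) or (z of tile_2_mid in the frame of platen_top between 0.003 and 0.009 m and z of tile_1_mid in the frame of platen_top between 0.015 and 0.021 m)) and value of joint platen between 0.009 and 0.015 m and (contact force between any of the fingers, the arm and tile_1 above 2 N or contact force between any of the fingers, the arm and tile_2 above 2 N)), for 0.5 s.
At the end, for the whole second after the job is handed in: The robot is still pressing on the pile (more than 2 N) and the platen stays 9 to 15 mm down; the tiles lie flat (within 0.08 rad) one on the other on the platen, centres within 6 mm of each other and within 8 mm of the platen's (all of step 2); the arm keeps its last pose, push and grip.
It fails at once if the platen is pushed past the red line at 19 mm (value of joint platen above 0.019 m).
It fails at once if the cup is moved by more than 30 mm (distance of cup_mid from where it was at the start of the episode above 0.03 m).
It fails at once if the glue stick is moved by more than 30 mm or tipped (distance of glue_mid from where it was at the start of the episode above 0.03 m).
It also fails if it takes over 62 s, if anything falls off the work surface, if the arm or the gripper's body presses on something with over 40 N, if the wrist force passes 120 N, or if a joint passes its speed limit or range.

## Robot

A 6-joint arm with a two-finger parallel gripper is mounted at the origin on a cart in front of the work surface, level with it; the furniture and walls round the work are solid. World frame = base frame: x ahead of the robot, y to its left, z up, the work surface at z = 0. Lengths are in m, angles in rad, forces in N, time in s.
With the tool pointing down it reaches from about 0.35 to 0.775 m from the base axis. Payload 5.5 kg.
Tool frame: the origin (TCP) lies at the very end of the fingers, on their centre line; the grasp point (between the pads) lies 19 mm behind it (env.grip_depth is the distance from the TCP to the grasp point, in m); z points along the fingers, y is the direction in which the jaws open and shut (so a half turn about z gives the same grasp; the last joint's range is limited). The gripper opens to 85 mm and grips with 20 to 120 N. Pads are 22 mm wide; open, the fingers measure 114 mm over their backs; the gripper's body (76 mm by 85 mm) begins 54 mm behind the grasp point. The pads swing forward as they close: fully open they stand 13 mm farther back than shut.
Start: joints at [1.036, 0.313, 0.046, 1.304, 0, 1.431], TCP at [0.221, 0.531, 0.231] pointing down, gripper open.
Joint ranges: [-2.76, 2.76], [-0.86, 1.69], [-1.03, 1.26], [-2.2, 2.34], [-1.47, 1.5], [-3.14, 3.14]. Speed limits (rad/s): [2.57, 2.57, 3.14, 3.14, 3.14, 3.14].

## Interface

Orientations are given as a unit quaternion [w, x, y, z].
In Python, from workcell import env gives the robot as it stands.
- The arm moves only by the tool step_arm, never from a script. Its argument "series" is a list of rows, each a list of 3 entries, a list of its own where there are three numbers: the shift along the world's x, y, z in cm, then the turn about the world's z in rad, then the closure in counts, from 0 (fully open) to 255 (shut). A call has 1 to 5 rows; each row is the pose to reach, as a shift and turn from the pose measured when the call began; what a row does not reach only later rows make up. A row lasts 1/8 s, in which the tool goes at most 62.5 mm and 10.7 degrees, less where a joint would pass 70% of its speed; a pose out of reach is approached as far as the arm can. A call with a gripper value outside its range is refused whole. The fingers move at their own pace and stop on an object; "newtons" is the grip in N (left out, the last holds). Time passes only in rows, so rows that repeat a pose let the fingers close. It gives the time, the measured TCP pose, the force and the opening at its end, in the units of the state.
- env.get_state(): the state, without advancing time (a new reading comes with each control period).
- env.read_camera(name): name is "scene" or "side" or "wrist"; returns a dict with "frame" (420x560x3 uint8, red, green, blue), "vertical_fov" (degrees; the focal length in pixels is half the picture's height over the tangent of half this angle, whatever the lens; pixels are square), "cx", "cy" (the principal point, pixels), "dist_coeffs" ([k1, k2, p1, p2, k3] as OpenCV has them; the pictures are not rectified), "camera_from_world" (4x4, takes a point from world to camera coordinates). Camera axes: x right, y down, z forward; pixel columns grow to the right and rows downward; lengths in m; the calibration is good to about 2 mm. A picture is of the moment at which its call begins. There is no depth.
- env.hand_in(): hands the job in, once; it reports no verdict.
The state is a dict: "clock": time; "joint_pos": joint angles; "qvel": joint speeds; "tau": joint torques, N m; "tcp_pos": TCP position; "orientation": TCP orientation; "wrist_force": force on the tool from outside, world axes, zero at the start; "ft_torque": the same for the moment, N m; "finger_gap": finger opening in m.
Only numpy, scipy, OpenCV 4.12 (cv2) and the standard library are available. Lean on these libraries where they do the work, as an engineer would, in place of code of your own. Each camera call takes 0.05 s, during which the arm holds its last target.

## Working session

There is one attempt and no reset: what is moved stays moved. The work goes in short steps, Python scripts to look and compute and a tool call to move; the robot and the scene stay as the last step left them, time stands still between calls to the robot, and variables do not carry over. Pictures are saved under pics/ and viewed, and the job is handed in when it is done.

Besides the shell and the picture viewer there is one more tool, called after ">>>" as name([rows], argument=value, ...), one row to a line, values as JSON. step_arm: Moves the arm, as the interface text tells. Its arguments: {"type":"object","properties":{"series":{"type":"array"},"newtons":{"type":"number"}},"required":["series"]}

```bash
mkdir -p pics; ls
python3 - <<'E'
from workcell import env
import cv2,numpy as np
print(env.get_state())
for n in ("scene","side","wrist"):
    c=env.read_camera(n)
    cv2.imwrite(f"pics/{n}0.png",c["frame"][:,:,::-1])
    np.set_printoptions(precision=4,suppress=True)
    print(n,c["vertical_fov"],c["cx"],c["cy"],c["dist_coeffs"]);print(np.array(c["camera_from_world"]))
E
```

```text
pics
{'clock': 0.0, 'joint_pos': array([1.03639482e+00, 3.14013556e-01, 4.49853808e-02, 1.30356216e+00,
       1.19655357e-05, 1.43118867e+00]), 'qvel': array([-0.00182422,  0.00089818, -0.00121956, -0.00011162,  0.00103853,
        0.00069387]), 'tau': array([-2.69364682e-04, -4.80629897e+01,  2.98532510e+01,  1.94321066e-02,
       -1.10445735e-04, -5.81575918e-06]), 'tcp_pos': array([0.22091241, 0.53033801, 0.23040398]), 'orientation': array([-3.02250895e-04,  1.96117400e-01,  9.80580012e-01, -8.44568207e-04]), 'wrist_force': array([-1.056417  ,  0.35494078,  0.22555307]), 'ft_torque': array([ 0.01835596, -0.00487978, -0.00312697]), 'finger_gap': 0.08537118845730392}
scene 44.453557324137726 273.9224072315181 208.0998936031631 [0.0212 0.     0.     0.     0.    ]
[[ 0.5598 -0.8286  0.0077 -0.262 ]
 [-0.3952 -0.2751 -0.8765  0.2885]
 [ 0.7283  0.4876 -0.4814  1.0508]
 [ 0.      0.      0.      1.    ]]
side 42.481578818462715 287.61554166903403 215.74603158619414 [-0.1013  0.      0.      0.      0.    ]
[[-0.9061 -0.423   0.0014  0.4854]
 [-0.1899  0.4037 -0.895   0.1337]
 [ 0.378  -0.8112 -0.4461  1.7615]
 [ 0.      0.      0.      1.    ]]
wrist 62.67510289327777 280.6579489192534 208.21522399395906 [-0.0314  0.      0.      0.      0.    ]
[[ 0.3847  0.923  -0.0022 -0.5736]
 [ 0.8798 -0.3659  0.3035 -0.0401]
 [ 0.2793 -0.1187 -0.9528  0.3808]
 [ 0.      0.      0.      1.    ]]
```

View pics/scene0.png

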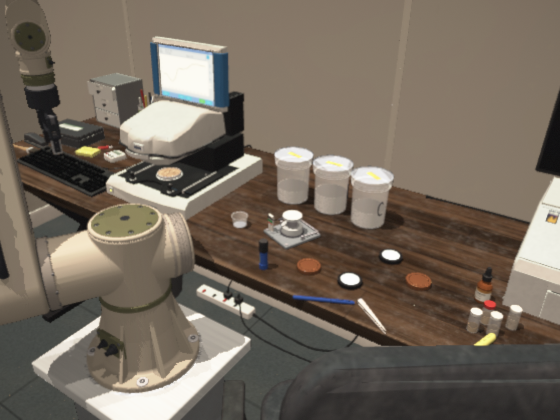

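View pics/side0.png

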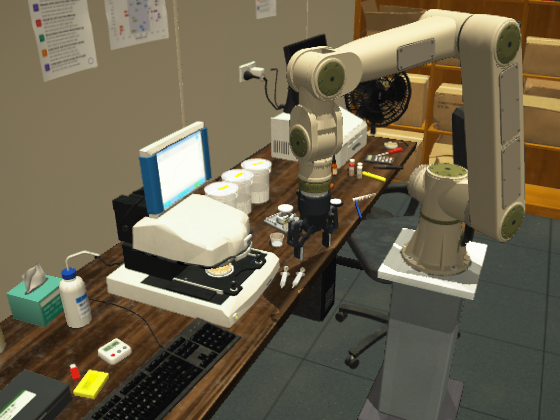

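View pics/wrist0.png

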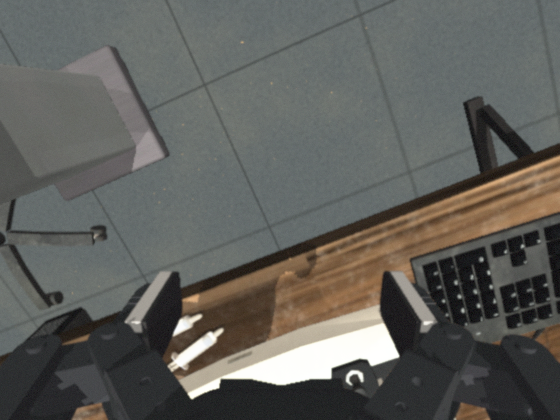

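The white tiles in black holders are at about (349,281) and (390,257) in the scene view. The brown look-alikes are at (309,265) and (418,281). The magazine platen is at (292,216), the cup at (240,219) and the glue stick at (264,254). Next I'll take enlarged crops.

```bash
cat > h.py <<'E'
from workcell import env
import cv2,numpy as np
np.set_printoptions(precision=4,suppress=True)
def K(c):
    f=210/np.tan(np.radians(c["vertical_fov"])/2)
    return np.array([[f,0,c["cx"]],[0,f,c["cy"]],[0,0,1.]])
def ray(c,uv):
    p=cv2.undistortPoints(np.array([[uv]],float),K(c),np.array(c["dist_coeffs"]))[0,0]
    T=np.array(c["camera_from_world"]);R=T[:3,:3]
    return -R.T@T[:3,3], R.T@np.array([p[0],p[1],1])
def at(c,uv,z):
    o,d=ray(c,uv); return o+d*(z-o[2])/d[2]
def proj(c,P):
    T=np.array(c["camera_from_world"])
    return cv2.projectPoints(np.array(P,float).reshape(-1,3),cv2.Rodrigues(T[:3,:3])[0],T[:3,3],K(c),np.array(c["dist_coeffs"]))[0].reshape(-1,2)
def crop(c,x0,y0,w,h,s,name):
    cv2.imwrite(name,cv2.resize(c["frame"][y0:y0+h,x0:x0+w,::-1],None,fx=s,fy=s,interpolation=cv2.INTER_CUBIC))
E
python3 - <<'E'
from h import *
c=env.read_camera("scene")
crop(c,220,195,220,110,3.6,"pics/s_crop.png")
for n,uv,z in [("A",(349,281),.012),("B",(390,257),.012),("plat",(292,216),.064),("cup",(240,219),.016),("glue",(264,254),.04),("br1",(309,265),.01),("br2",(418,281),.01)]: print(n,at(c,uv,z))
E
```

```text
A [ 0.4293 -0.2443  0.012 ]
B [ 0.582 -0.285  0.012]
plat [ 0.5405 -0.0103  0.064 ]
cup [0.5116 0.1481 0.016 ]
glue [ 0.3736 -0.0334  0.04  ]
br1 [ 0.4343 -0.1297  0.01  ]
br2 [ 0.5269 -0.3803  0.01  ]
```

View pics/s_crop.png

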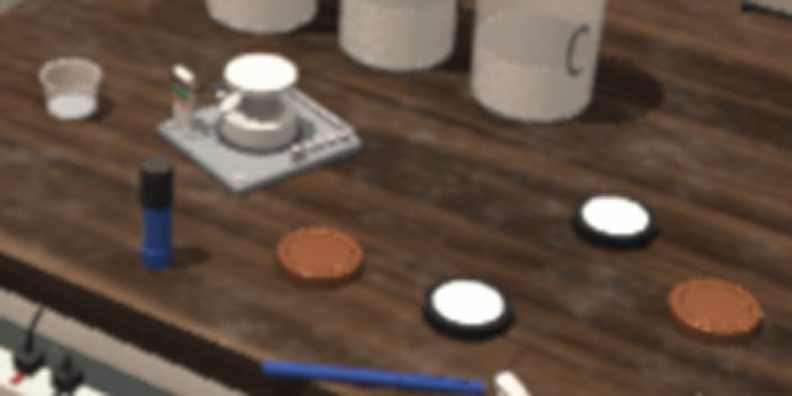

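Run:
```python
from h import *
c=env.read_camera("scene")
for n,uv,z in [("A",(350,279.2),.012),("B",(390.8,255.3),.012),("plat",(292.2,215.3),.064),("anR",(262,155),.05),("anN",(197,208),.04),("anL",(108,178),.04)]: print(n,at(c,uv,z))
```

```text
A [ 0.4371 -0.243   0.012 ]
B [ 0.5905 -0.2836  0.012 ]
plat [ 0.5441 -0.0087  0.064 ]
anR [0.8696 0.3226 0.05  ]
anN [0.4585 0.2637 0.04  ]
anL [0.4466 0.6335 0.04  ]
```

The brown ones are ruled out: only the tiles at about (350,279) and (391,255) are white in black holders. I'll swing round close to the robot.

>>> step_arm([
  [[1, -6, 0], 0, 0],
  [[2, -12, 0], 0, 0],
  [[3.5, -18, 0], 0, 0],
  [[5, -23, 0], 0, 0],
  [[6.5, -28, 0], 0, 0],
])

```text
clock: 0.88
tcp_pos: [0.2862, 0.249, 0.231]
orientation: [0.0, 0.196, 0.981, -0.0]
wrist_force: [2.3, -0.3, 0.1]
finger_gap: 0.0856
```

>>> step_arm([
  [[3, -5.5, 0], 0, 0],
  [[6, -11, 0], 0, 0],
  [[8.5, -16.5, 0], 0, 0],
  [[9.5, -22.5, 0], 0, 0],
  [[10, -28.5, 0], 0, 0],
])

```text
clock: 1.5
tcp_pos: [0.3865, -0.0381, 0.2311]
orientation: [0.001, 0.196, 0.981, -0.0]
wrist_force: [1.1, 0.4, -0.7]
finger_gap: 0.0851
```

>>> step_arm([
  [[0.5, -5, 0], 0, 0],
  [[1, -10, 0], 0, 0],
  [[1.5, -15, 0], 0, 0],
  [[2, -18, 0], 0, 0],
  [[2, -18, 0], 0, 0],
])

```text
clock: 2.12
tcp_pos: [0.4066, -0.2201, 0.2308]
orientation: [0.001, 0.198, 0.98, -0.0]
wrist_force: [-1.3, -0.1, -0.1]
finger_gap: 0.0853
```

Run:
```python
from h import *
c=env.read_camera("wrist");cv2.imwrite("pics/w1.png",c["frame"][:,:,::-1])
print(env.get_state()["tcp_pos"],proj(c,[[.4371,-.243,.012],[.5905,-.2836,.012],[.5441,-.0087,.064]]))
```

```text
[ 0.4062 -0.2186  0.2308] [[272.6706 206.9213]
 [291.2666 327.35  ]
 [534.1108 230.6332]]
```

View pics/w1.png

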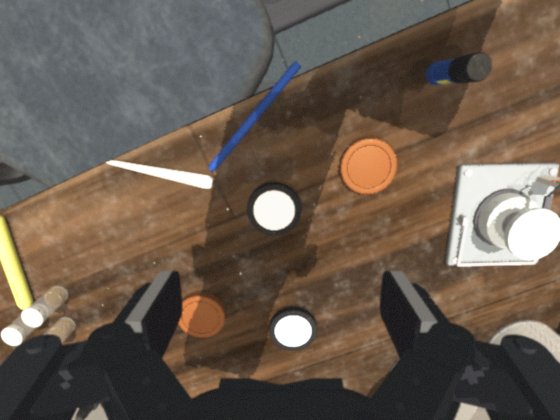

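The wrist view shows tile A at (274,210), tile B at (293,330) and the platen top at (532,233). All three match the predictions to a few pixels. I'll refine them with ellipse fits.

```bash
cat >> h.py <<'E'
def white(c,uv,z,r=40,th=150):
    g=c["frame"].astype(int).min(2); x,y=map(int,uv)
    m=np.zeros(g.shape,np.uint8);y0=max(y-r,0);x0=max(x-r,0)
    m[y0:y+r,x0:x+r]=(g[y0:y+r,x0:x+r]>th)
    n,l,s,cc=cv2.connectedComponentsWithStats(m)
    k=l[y,x]
    if k==0:return None
    cn=max(cv2.findContours((l==k).astype(np.uint8),0,1)[0],key=len)
    e=cv2.fitEllipse(cn); P=np.array([at(c,p,z) for p in cn[:,0].astype(float)])
    (a,b),rr=cv2.minEnclosingCircle(P[:,:2].astype(np.float32)*1000)
    return e,s[k,4],at(c,e[0],z),rr
E
python3 - <<'E'
from h import *
c=env.read_camera("wrist")
for uv in [(274,210),(293,330)]: print(white(c,uv,.012))
print(white(c,(535,233),.064,r=35))
c=env.read_camera("scene")
for uv in [(350,280),(391,256)]: print(white(c,uv,.012,20))
print(white(c,(292,215),.064,15))
c=env.read_camera("wrist");crop(c,440,150,120,130,5,"pics/mag.png")
E
```

```text
(((272.5118408203125, 210.77267456054688), (38.716270446777344, 40.774818420410156), 95.34400939941406), np.int32(1296), array([ 0.4406, -0.2432,  0.012 ]), 23.100326538085938)
(((291.4479675292969, 331.4886779785156), (31.39940071105957, 37.08516311645508), 88.19341278076172), np.int32(962), array([ 0.5958, -0.2838,  0.012 ]), 24.089702606201172)
(((526.8892822265625, 232.26722717285156), (60.25624084472656, 74.02195739746094), 2.755380392074585), np.int32(3233), array([ 0.5423, -0.0139,  0.064 ]), 42.860107421875)
(((349.63385009765625, 278.75946044921875), (9.6273832321167, 17.23778533935547), 98.65679168701172), np.int32(149), array([ 0.4382, -0.2415,  0.012 ]), 21.77387237548828)
(((390.4380798339844, 254.47117614746094), (9.21989917755127, 17.916339874267578), 98.27861022949219), np.int32(149), array([ 0.5936, -0.2813,  0.012 ]), 24.11212730407715)
(((290.1173400878906, 220.07713317871094), (18.559072494506836, 23.445810317993164), 51.8895263671875), np.int32(243), array([ 0.5187, -0.018 ,  0.064 ]), 56.21656036376953)
```

View pics/mag.png

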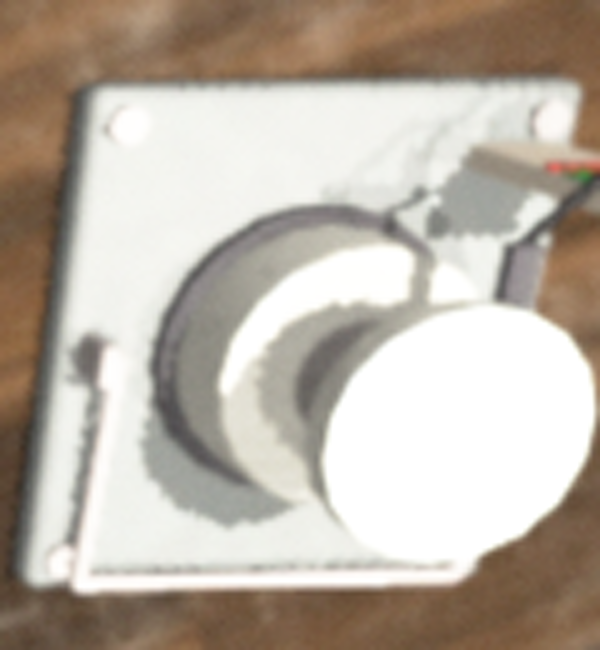

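>>> step_arm([
  [[1.6, -1.2, -5], 0, 0],
  [[3.3, -2.4, -10], 0, 0],
  [[3.3, -2.4, -13], 0, 0],
  [[3.3, -2.4, -13], 0, 0],
])

```text
clock: 2.82
tcp_pos: [0.4375, -0.2385, 0.0991]
orientation: [-0.002, 0.195, 0.981, 0.001]
wrist_force: [0.6, 0.1, 0.9]
finger_gap: 0.086
```

Run:
```python
from h import *
c=env.read_camera("wrist");cv2.imwrite("pics/w2.png",c["frame"][:,:,::-1])
s=env.get_state();print(s["tcp_pos"],s["wrist_force"])
p=proj(c,[[.4395,-.2424,.012],s["tcp_pos"]]);print(p)
print(white(c,p[0],.012,90))
```

```text
[ 0.4386 -0.2395  0.1009] [1.1639 0.2558 1.3351]
[[277.0667 218.3705]
 [280.4349 277.593 ]]
(((276.5959777832031, 219.93118286132812), (60.504268646240234, 63.675411224365234), 90.86235046386719), np.int32(3114), array([ 0.4405, -0.2432,  0.012 ]), 23.101545333862305)
```

View pics/w2.png

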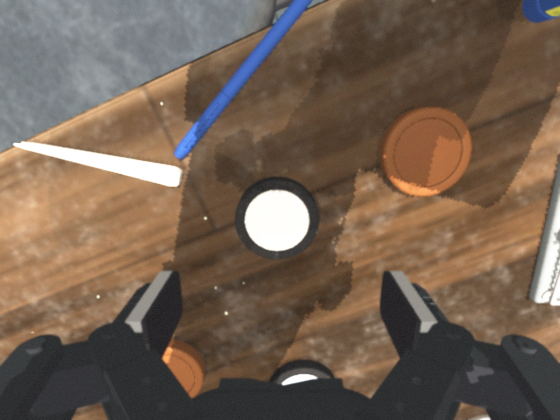

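>>> step_arm([
  [[0.15, -0.3, -4], 0, 20],
  [[0.15, -0.3, -8], 0, 30],
  [[0.15, -0.3, -9.2], 0, 40],
  [[0.15, -0.3, -9.2], 0, 40],
], newtons=25)

```text
clock: 3.38
tcp_pos: [0.4406, -0.2426, 0.0099]
orientation: [-0.0, 0.195, 0.981, 0.001]
wrist_force: [0.5, -0.1, 0.4]
finger_gap: 0.0718
```

Run:
```python
from h import *
c=env.read_camera("wrist");cv2.imwrite("pics/w3.png",c["frame"][:,:,::-1])
s=env.get_state();print(s["tcp_pos"],s["wrist_force"],s["finger_gap"])
p=proj(c,[[.44,-.2428,.012],s["tcp_pos"]]);print(p)
print(white(c,p[0],.012,120))
```

```text
[ 0.4411 -0.2431  0.0105] [-0.7658 -0.0513 -0.0917] 0.0721099451508205
[[280.654  274.3253]
 [281.0202 274.9737]]
(((280.38818359375, 274.54022216796875), (88.0757064819336, 97.77206420898438), 89.62635040283203), np.int32(6898), array([ 0.4401, -0.243 ,  0.012 ]), 22.893802642822266)
```

View pics/w3.png

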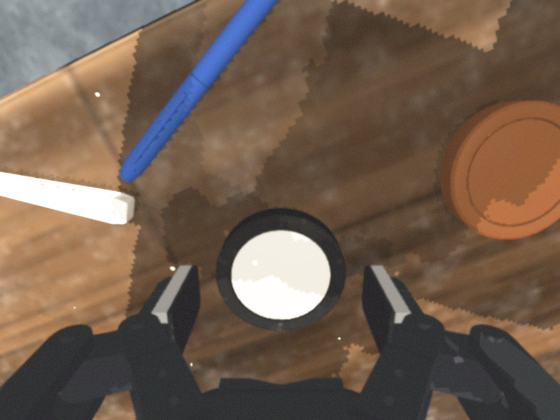

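The tile centre is at (280,274) with the jaws either side, within 1 mm of the TCP. I'll go down and close.

>>> step_arm([
  [[0, 0, -0.5], 0, 40],
  [[0, 0, -0.8], 0, 40],
  [[0, 0, -0.8], 0, 40],
  [[0, 0, -0.8], 0, 80],
  [[0, 0, -0.8], 0, 110],
], newtons=30)

```text
clock: 4.05
tcp_pos: [0.4412, -0.2431, 0.0032]
orientation: [0.001, 0.195, 0.981, 0.0]
wrist_force: [-1.5, 2.2, 6.1]
finger_gap: 0.0563
```

>>> step_arm([
  [[0, 0, 0], 0, 120],
  [[0, 0, 0], 0, 120],
])

```text
clock: 4.3
tcp_pos: [0.4412, -0.2431, 0.0033]
orientation: [0.001, 0.195, 0.981, 0.0]
wrist_force: [0.4, 0.2, 1.9]
finger_gap: 0.056
```

Run:
```python
from h import *
c=env.read_camera("wrist");crop(c,120,180,320,200,2.5,"pics/w4.png")
s=env.get_state();print(s["tcp_pos"],s["wrist_force"],s["finger_gap"])
```

```text
[ 0.4412 -0.2431  0.0033] [-0.6058  1.6333  2.2827] 0.05636266401386571
```

View pics/w4.png

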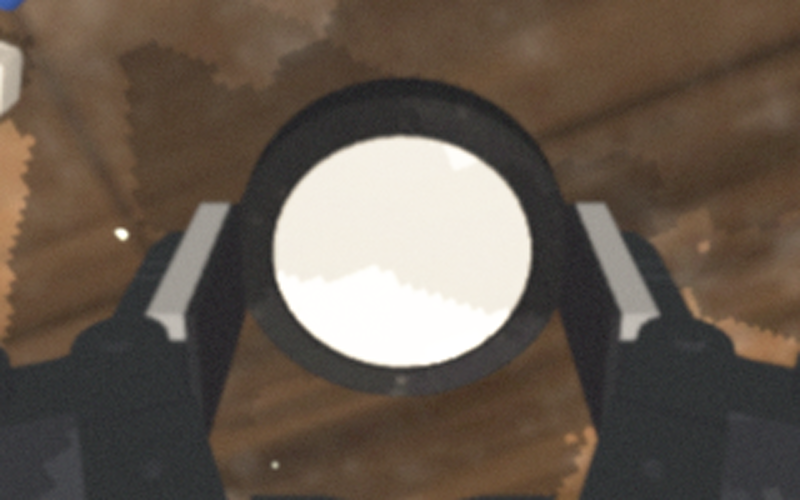

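>>> step_arm([
  [[0, 0, 2], 0, 120],
  [[0, 0, 6], 0, 120],
  [[0, 0, 11], 0, 120],
  [[0, 0, 15], 0, 120],
  [[0, 0, 15], 0, 120],
])

```text
clock: 4.97
tcp_pos: [0.4432, -0.2446, 0.1565]
orientation: [0.004, 0.195, 0.981, -0.001]
wrist_force: [0.2, -0.3, -1.6]
finger_gap: 0.0561
```

Run:
```python
from h import *
c=env.read_camera("wrist");cv2.imwrite("pics/w5.png",c["frame"][:,:,::-1])
s=env.get_state();print(s["tcp_pos"],s["wrist_force"],s["finger_gap"])
p=proj(c,[s["tcp_pos"]+[0,0,.0085],[.5441,-.0087,.064]]);print(p)
print(white(c,p[0],s["tcp_pos"][2]+.0085,120))
```

```text
[ 0.442  -0.2438  0.1544] [-0.1937 -0.2057 -0.7548] 0.05625346781139111
[[282.3128 277.2774]
 [625.6095 214.2732]]
(((280.4461364746094, 280.28125), (90.80528259277344, 101.39750671386719), 89.7621841430664), np.int32(7368), array([ 0.4431, -0.2451,  0.1629]), 23.270404815673828)
```

View pics/w5.png

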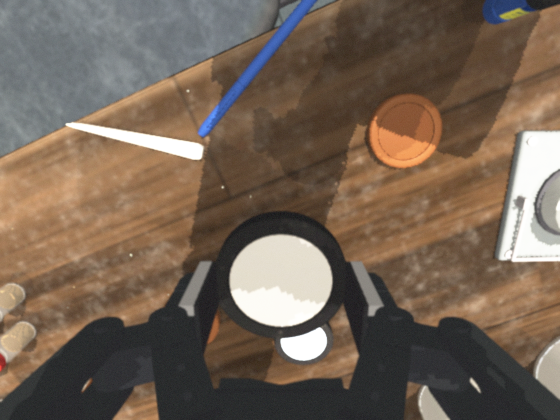

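The tile is held level at (280,280), the same place as before the lift, so it hasn't slipped. I'll go part way towards the magazine to measure the platen from the wrist view.

>>> step_arm([
  [[1, 4, 0.5], 0, 120],
  [[2, 9, 0.5], 0, 120],
  [[3, 12.5, 0.5], 0, 120],
  [[3, 12.5, 0.5], 0, 120],
  [[3, 12.5, 0.5], 0, 120],
])

```text
clock: 5.65
tcp_pos: [0.4714, -0.1187, 0.1582]
orientation: [0.001, 0.194, 0.981, -0.001]
wrist_force: [0.5, 0.1, -0.3]
finger_gap: 0.0562
```

Run:
```python
from h import *
c=env.read_camera("wrist");cv2.imwrite("pics/w6.png",c["frame"][:,:,::-1])
s=env.get_state();print(s["tcp_pos"],s["wrist_force"],s["finger_gap"])
p=proj(c,[s["tcp_pos"]+[0,0,.0085],[.5441,-.0087,.064]]);print(p)
print(white(c,(281,280),s["tcp_pos"][2]+.0085,120))
x,y=p[1].astype(int)
crop(c,x-60,y-60,120,120,5,"pics/w6c.png");print(x-60,y-60)
```

```text
[ 0.4715 -0.1192  0.1584] [-0.1896 -0.4901 -1.4632] 0.056177575765447386
[[280.648  283.2022]
 [453.4996 242.0703]]
(((280.94305419921875, 280.306640625), (90.10199737548828, 101.466796875), 86.1640625), np.int32(7318), array([ 0.4702, -0.1185,  0.1669]), 22.838726043701172)
393 182
```

View pics/w6.png

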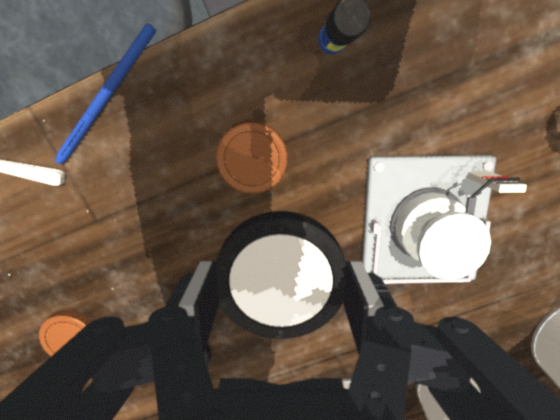

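View pics/w6c.png

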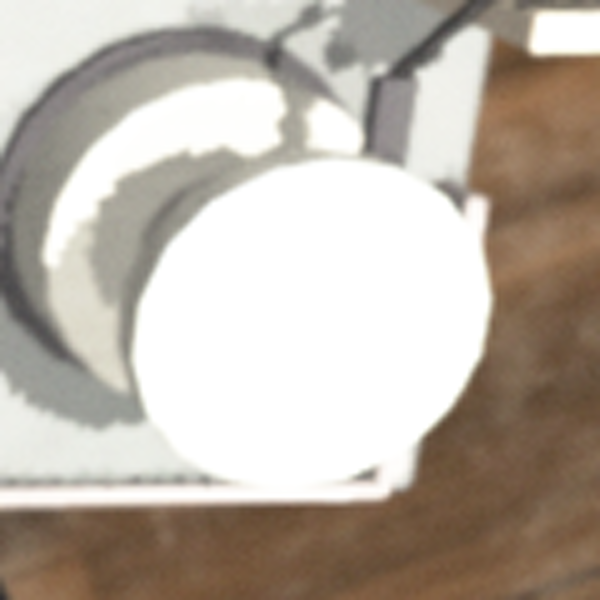

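```bash
cat >> h.py <<'E'
def circ(c,pts,z):
    P=np.array([at(c,p,z)[:2] for p in pts]);A=np.c_[2*P,np.ones(len(P))]
    s=np.linalg.lstsq(A,(P**2).sum(1),rcond=None)[0]
    return s[:2],np.sqrt(s[2]+s[0]**2+s[1]**2)
E
python3 - <<'E'
from h import *
c=env.read_camera("wrist")
pts=np.array([(133,350),(490,297),(320,158),(180,230),(150,415),(210,465),(300,488),(430,415),(470,365),(440,195),(400,167)])/5+[393,182]-.4*0
print(circ(c,pts,.064), env.get_state()["tcp_pos"])
E
```

```text
(array([ 0.5491, -0.0091]), np.float64(0.02691965807792916)) [ 0.4715 -0.1195  0.1586]
```

The fitted radius is 26.9 mm against the true 27, so I'm trusting the platen at about (0.548,−0.009). Moving over it.

>>> step_arm([
  [[2, 3.5, 0], 0, 120],
  [[5, 7.5, 0], 0, 120],
  [[7.7, 11, -2], 0, 120],
  [[7.7, 11, -5], 0, 120],
  [[7.7, 11, -7], 0, 120],
])

```text
clock: 6.38
tcp_pos: [0.5482, -0.0099, 0.0868]
orientation: [0.0, 0.195, 0.981, -0.001]
wrist_force: [-0.5, -0.2, -0.1]
finger_gap: 0.0562
```

>>> step_arm([
  [[0, 0, 0], 0, 120],
  [[0, 0, 0], 0, 120],
])

```text
clock: 6.62
tcp_pos: [0.5485, -0.0108, 0.0872]
orientation: [0.001, 0.196, 0.981, -0.001]
wrist_force: [0.1, 0.0, -1.1]
finger_gap: 0.0565
```

Run:
```python
from h import *
s=env.get_state();print(s["tcp_pos"],s["wrist_force"],s["finger_gap"])
c=env.read_camera("scene");crop(c,250,180,90,75,8,"pics/s7.png")
c=env.read_camera("wrist");cv2.imwrite("pics/w7.png",c["frame"][:,:,::-1])
```

```text
[ 0.5485 -0.0108  0.0872] [ 0.1045  0.0276 -1.0958] 0.05648263712247678
```

View pics/s7.png

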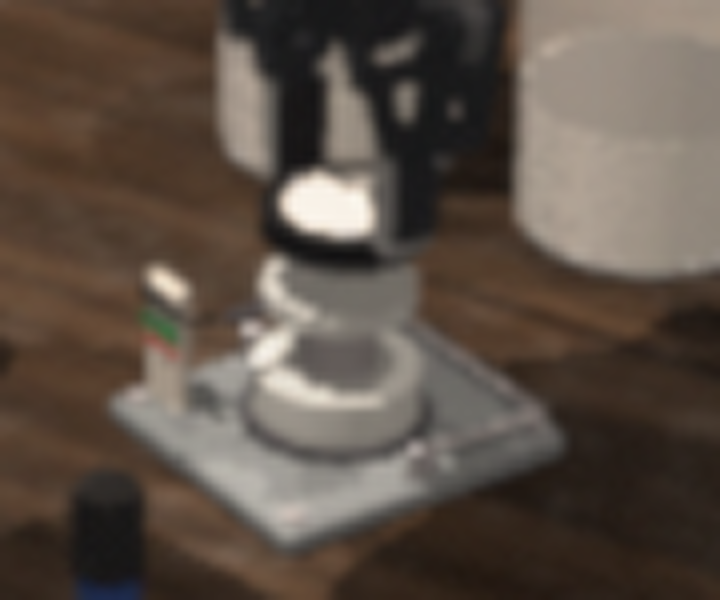

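View pics/w7.png

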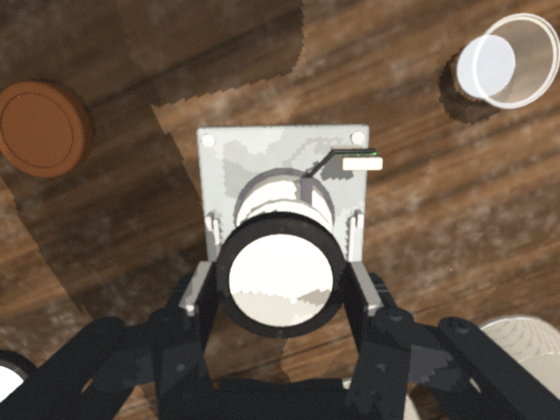

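The tile sits over the platen, its centre at about (343) against the platen's (338) in the crop, which is roughly 1.5 mm. I'll correct y a little and lower.

>>> step_arm([
  [[0, 0.15, -0.8], 0, 120],
  [[0, 0.15, -1.4], 0, 120],
  [[0, 0.15, -1.7], 0, 120],
  [[0, 0.15, -1.85], 0, 120],
  [[0, 0.15, -1.9], 0, 120],
])

```text
clock: 7.35
tcp_pos: [0.549, -0.0091, 0.0688]
orientation: [0.001, 0.196, 0.981, -0.001]
wrist_force: [0.4, 0.4, -1.0]
finger_gap: 0.0561
```

>>> step_arm([
  [[0, 0, 0], 0, 120],
  [[0, 0, 0], 0, 120],
])

```text
clock: 7.6
tcp_pos: [0.5491, -0.0091, 0.0689]
orientation: [0.001, 0.196, 0.981, -0.001]
wrist_force: [-0.1, 0.5, -0.5]
finger_gap: 0.0562
```

>>> step_arm([
  [[0, 0, -0.1], 0, 120],
  [[0, 0, -0.15], 0, 120],
  [[0, 0, -0.15], 0, 120],
])

```text
clock: 7.98
tcp_pos: [0.5491, -0.0091, 0.0675]
orientation: [0.001, 0.196, 0.981, -0.001]
wrist_force: [0.0, 0.2, -1.3]
finger_gap: 0.0563
```

>>> step_arm([
  [[0, 0, -0.05], 0, 120],
  [[0, 0, -0.1], 0, 120],
  [[0, 0, -0.1], 0, 120],
])

```text
clock: 8.35
tcp_pos: [0.5492, -0.0091, 0.0668]
orientation: [0.002, 0.196, 0.981, -0.001]
wrist_force: [-1.5, 0.8, 4.3]
finger_gap: 0.0563
```

Contact at about 4 N, as it should be just under the preload. I'll release.

>>> step_arm([
  [[0, 0, 0], 0, 70],
  [[0, 0, 0], 0, 50],
  [[0, 0, 0], 0, 30],
  [[0, 0, 0], 0, 30],
  [[0, 0, 0], 0, 30],
])

```text
clock: 8.98
tcp_pos: [0.5492, -0.0091, 0.0667]
orientation: [0.002, 0.196, 0.981, -0.001]
wrist_force: [-0.3, 0.4, -0.2]
finger_gap: 0.0755
```

Run:
```python
from h import *
s=env.get_state();print(s["tcp_pos"],s["wrist_force"],s["finger_gap"])
c=env.read_camera("wrist");cv2.imwrite("pics/w8.png",c["frame"][:,:,::-1])
print(white(c,(281,280),.076,120))
```

```text
[ 0.5492 -0.0091  0.0667] [-0.2845  0.4233 -0.1836] 0.0755319732103304
(((280.2979736328125, 280.31317138671875), (91.0724105834961, 102.7542495727539), 89.5367202758789), np.int32(7485), array([ 0.5476, -0.0091,  0.076 ]), 22.887798309326172)
```

View pics/w8.png

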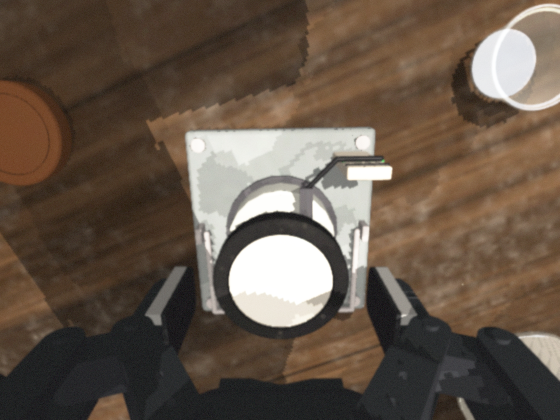

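The tile is seated and free, measured at (0.5476,−0.0091). I'll go up and across to tile B.

>>> step_arm([
  [[0, 0, 2], 0, 20],
  [[0, 0, 6], 0, 0],
  [[0, 0, 10], 0, 0],
  [[0, -3, 11], 0, 0],
  [[0, -8, 11], 0, 0],
])

```text
clock: 9.65
tcp_pos: [0.5503, -0.089, 0.1786]
orientation: [0.003, 0.194, 0.981, -0.001]
wrist_force: [-0.3, -0.4, 0.3]
finger_gap: 0.0855
```

Run:
```python
from h import *
s=env.get_state();print(s["tcp_pos"],s["wrist_force"],s["finger_gap"])
c=env.read_camera("wrist");
p=proj(c,[.5476,-.0091,.076])[0];x,y=p.astype(int);print(p,x-60,y-60, white(c,p,.076,60))
crop(c,x-60,y-60,120,120,5,"pics/w9.png")
c=env.read_camera("scene");crop(c,250,180,90,75,8,"pics/s9.png")
```

```text
[ 0.5503 -0.089   0.1786] [-0.2671 -0.3628  0.333 ] 0.08546962223139659
[382.6147 162.3289] 322 102 (((382.5091552734375, 163.38153076171875), (60.605621337890625, 65.80150604248047), 46.75791931152344), np.int32(3221), array([ 0.5483, -0.0094,  0.076 ]), 23.32831382751465)
```

View pics/w9.png

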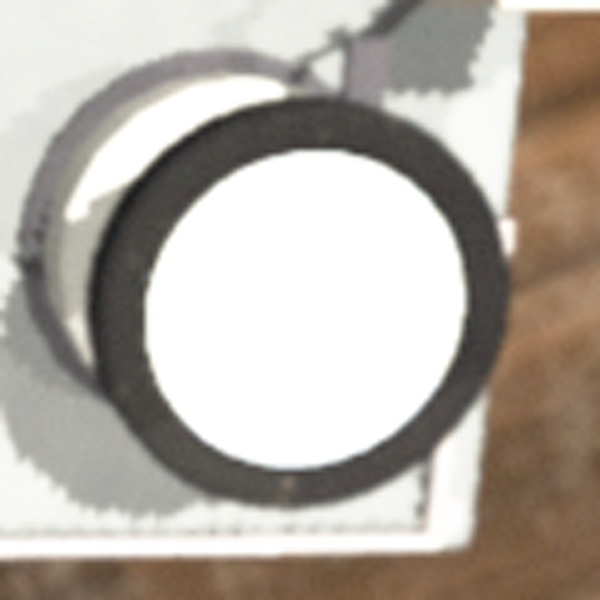

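View pics/s9.png

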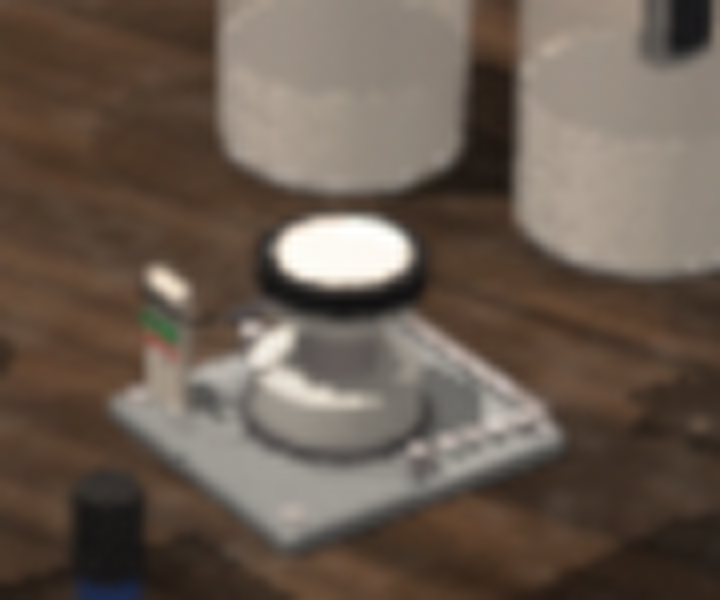

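The first tile is flat on the platen, about 2 mm off centre. I'll check the tall containers' clearance before going to B.

Run:
```python
from h import *
c=env.read_camera("scene")
for uv in [(350,218),(367,226),(384,220),(315,206),(330,212)]: print(uv,at(c,uv,0))
```

```text
(350, 218) [ 0.7249 -0.0997  0.    ]
(367, 226) [ 0.7111 -0.1613  0.    ]
(384, 220) [ 0.7717 -0.1878  0.    ]
(315, 206) [0.7302 0.0234 0.    ]
(330, 212) [ 0.7232 -0.0332  0.    ]
```

>>> step_arm([
  [[1, -5, 0], 0, 0],
  [[2, -10, 0], 0, 0],
  [[3.5, -15, -2], 0, 0],
  [[4.5, -19.4, -5], 0, 0],
  [[4.5, -19.4, -8], 0, 10],
])

```text
clock: 10.42
tcp_pos: [0.595, -0.2877, 0.0954]
orientation: [0.002, 0.199, 0.98, -0.001]
wrist_force: [-0.6, 0.4, -0.1]
finger_gap: 0.0823
```

>>> step_arm([
  [[0, 0, 0], 0, 20],
  [[0, 0, -1], 0, 30],
])

```text
clock: 10.68
tcp_pos: [0.5962, -0.2875, 0.0867]
orientation: [0.003, 0.199, 0.98, -0.001]
wrist_force: [-0.8, -0.5, -0.3]
finger_gap: 0.0754
```

Run:
```python
from h import *
s=env.get_state();print(s["tcp_pos"],s["wrist_force"],s["finger_gap"])
c=env.read_camera("wrist");cv2.imwrite("pics/w10.png",c["frame"][:,:,::-1])
p=proj(c,[.5955,-.2835,.012])[0];print(p,white(c,p,.012,90))
```

```text
[ 0.5962 -0.2875  0.0867] [-0.8115 -0.5301 -0.3193] 0.07538959949575515
[286.542  215.4938] (((286.498779296875, 215.7797393798828), (64.31590270996094, 67.56732177734375), 87.9614486694336), np.int32(3506), array([ 0.5957, -0.2836,  0.012 ]), 23.076086044311523)
```

View pics/w10.png

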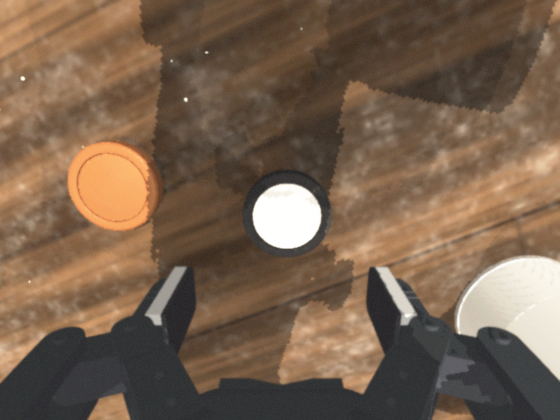

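Tile B (white, black holder) is at (286,216), giving (0.5957,−0.2836). The brown one at (114,186) is clear. I'll go down.

>>> step_arm([
  [[0, 0.35, -4], 0, 35],
  [[0, 0.35, -7], 0, 40],
  [[0, 0.35, -8], 0, 40],
  [[0, 0.35, -8.35], 0, 40],
  [[0, 0.35, -8.35], 0, 40],
])

```text
clock: 11.35
tcp_pos: [0.5964, -0.2839, 0.0031]
orientation: [0.004, 0.198, 0.98, -0.001]
wrist_force: [0.5, 0.1, 0.4]
finger_gap: 0.0718
```

Run:
```python
from h import *
s=env.get_state();print(s["tcp_pos"],s["wrist_force"],s["finger_gap"],s["orientation"])
c=env.read_camera("wrist");cv2.imwrite("pics/w11.png",c["frame"][:,:,::-1])
p=proj(c,[.5955,-.2835,.012])[0];print(p,white(c,p,.012,90))
```

```text
[ 0.5964 -0.2839  0.0031] [0.5129 0.0905 0.3583] 0.07177578266669876 [ 0.0036  0.1984  0.9801 -0.0014]
[281.4773 280.8881] (((281.58135986328125, 280.2541809082031), (91.54344940185547, 102.80807495117188), 89.6395263671875), np.int32(7531), array([ 0.5952, -0.2833,  0.012 ]), 23.03293800354004)
```

View pics/w11.png

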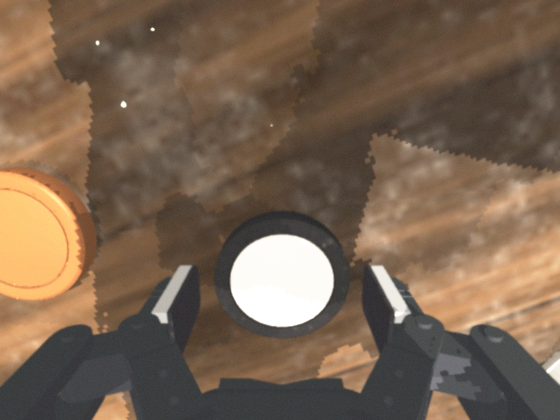

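The tile sits centred between the jaws at (281.6,280.3), the same place in the hand as tile A. I'll grip and lift.

>>> step_arm([
  [[0, 0, 0], 0, 80],
  [[0, 0, 0], 0, 110],
  [[0, 0, 0], 0, 120],
  [[0, 0, 0], 0, 120],
  [[0, 0, 0], 0, 120],
], newtons=30)

```text
clock: 12.02
tcp_pos: [0.5973, -0.2844, 0.0049]
orientation: [0.005, 0.198, 0.98, -0.002]
wrist_force: [-1.9, 0.4, 5.0]
finger_gap: 0.0558
```

Run:
```python
from h import *
s=env.get_state();print(s["tcp_pos"],s["wrist_force"],s["finger_gap"])
c=env.read_camera("wrist");print(white(c,(281,280),.012,90))
```

```text
[ 0.5973 -0.2844  0.0049] [-1.9304  0.4451  4.9817] 0.05578545929789039
(((280.6044616699219, 276.7594909667969), (90.94834899902344, 101.69046783447266), 90.18987274169922), np.int32(7402), array([ 0.5952, -0.284 ,  0.012 ]), 23.10878562927246)
```

>>> step_arm([
  [[0, 0, 2], 0, 120],
  [[0, 0, 6], 0, 120],
  [[0, 0, 11], 0, 120],
  [[0, 0, 15], 0, 120],
  [[0, 0, 16], 0, 120],
])

```text
clock: 12.7
tcp_pos: [0.5989, -0.2855, 0.169]
orientation: [0.008, 0.199, 0.98, -0.003]
wrist_force: [-0.4, -0.2, -0.6]
finger_gap: 0.0558
```

>>> step_arm([
  [[-1, 5, 0], 0, 120],
  [[-2, 10, 0], 0, 120],
  [[-3.5, 14.5, 0], 0, 120],
  [[-4.5, 17.5, 0], 0, 120],
  [[-4.5, 17.5, 0], 0, 120],
])

```text
clock: 13.32
tcp_pos: [0.5524, -0.1081, 0.1681]
orientation: [0.007, 0.197, 0.98, -0.003]
wrist_force: [0.4, 0.0, -0.6]
finger_gap: 0.0563
```

Run:
```python
from h import *
s=env.get_state();print(s["tcp_pos"],s["wrist_force"],s["finger_gap"])
c=env.read_camera("wrist");cv2.imwrite("pics/w12.png",c["frame"][:,:,::-1])
print(white(c,(281,280),s["tcp_pos"][2]+.009,120))
p=proj(c,[.548,-.0093,.076])[0];print(p,white(c,p,.076,60))
```

```text
[ 0.5524 -0.1081  0.1681] [ 0.3625  0.0055 -0.5759] 0.0562834676433435
(((281.08184814453125, 276.4977111816406), (89.8484878540039, 100.68303680419922), 86.2862548828125), np.int32(7239), array([ 0.5493, -0.107 ,  0.1771]), 22.55506706237793)
[413.0069 150.8133] (((412.96331787109375, 151.1249237060547), (63.204708099365234, 70.37384033203125), 43.612850189208984), np.int32(3589), array([ 0.5482, -0.0094,  0.076 ]), 23.219568252563477)
```

View pics/w12.png

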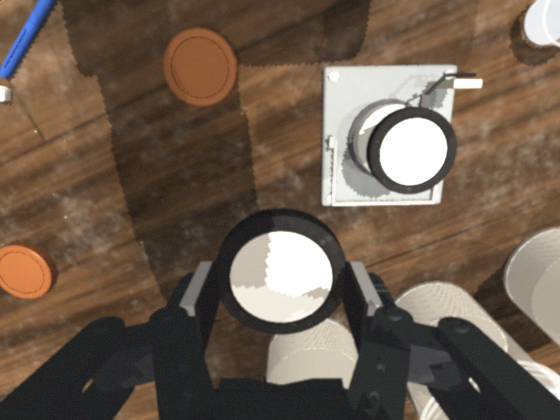

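The held tile is at (281,276.5), gripped about 1.7 mm lower in the pads than tile A. The first tile on the platen is at (413,151), giving (0.548,−0.009). Moving over it.

>>> step_arm([
  [[0, 4, 0], 0, 120],
  [[-0.2, 8, 0], 0, 120],
  [[-0.2, 9.8, -2.5], 0, 120],
  [[-0.2, 9.8, -5.5], 0, 120],
  [[-0.2, 9.8, -7], 0, 120],
])

```text
clock: 14.0
tcp_pos: [0.5506, -0.0121, 0.0962]
orientation: [0.006, 0.198, 0.98, -0.003]
wrist_force: [0.1, -0.2, 0.1]
finger_gap: 0.0557
```

>>> step_arm([
  [[0, 0, 0], 0, 120],
  [[0, 0, 0], 0, 120],
])

```text
clock: 14.25
tcp_pos: [0.5512, -0.0129, 0.0967]
orientation: [0.006, 0.199, 0.98, -0.003]
wrist_force: [-0.0, -0.1, -0.9]
finger_gap: 0.0558
```

Run:
```python
from h import *
s=env.get_state();print(s["tcp_pos"],s["wrist_force"],s["finger_gap"],s["orientation"])
c=env.read_camera("scene");crop(c,250,180,90,75,8,"pics/s13.png")
c=env.read_camera("wrist");print(white(c,(281,280),s["tcp_pos"][2]+.0071,120))
```

```text
[ 0.5512 -0.0129  0.0967] [-0.0203 -0.119  -0.8607] 0.055773359196509636 [ 0.0064  0.1985  0.9801 -0.0032]
(((280.56494140625, 276.24774169921875), (90.14136505126953, 101.71564483642578), 89.65979766845703), np.int32(7336), array([ 0.5494, -0.0123,  0.1038]), 23.018735885620117)
```

View pics/s13.png

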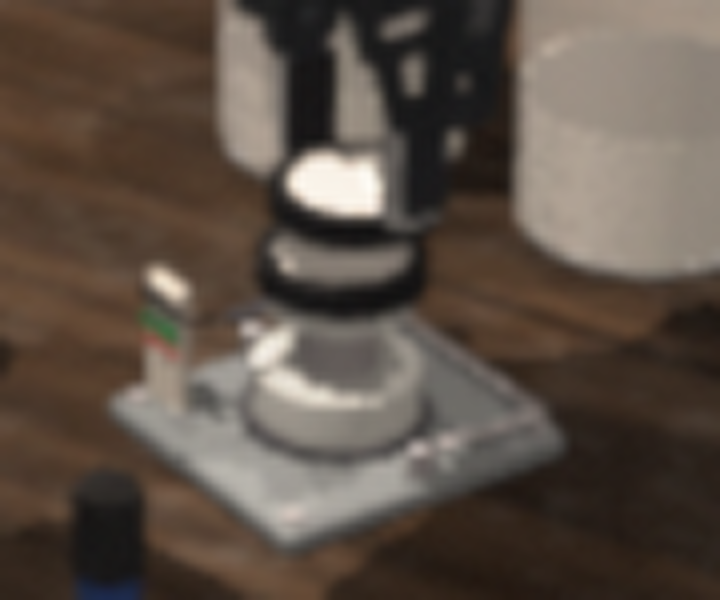

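The held tile is about 3 mm too far in −y, and both cameras agree on that. I'll correct it and lower.

>>> step_arm([
  [[-0.15, 0.32, 0], 0, 120],
  [[-0.15, 0.32, -0.5], 0, 120],
  [[-0.15, 0.32, -1], 0, 120],
  [[-0.15, 0.32, -1.3], 0, 120],
  [[-0.15, 0.32, -1.3], 0, 120],
])

```text
clock: 14.98
tcp_pos: [0.5497, -0.0094, 0.0837]
orientation: [0.007, 0.198, 0.98, -0.003]
wrist_force: [0.9, -0.4, -0.0]
finger_gap: 0.0556
```

Run:
```python
from h import *
s=env.get_state();print(s["tcp_pos"],s["wrist_force"],s["finger_gap"])
c=env.read_camera("scene");crop(c,250,180,90,75,8,"pics/s14.png")
c=env.read_camera("wrist");print(white(c,(281,280),s["tcp_pos"][2]+.0071,120))
```

```text
[ 0.5497 -0.0094  0.0837] [ 0.9315 -0.4277 -0.0125] 0.05561814806289985
(((280.5679626464844, 276.2742919921875), (90.0997314453125, 101.71514892578125), 89.76641082763672), np.int32(7332), array([ 0.5477, -0.009 ,  0.0908]), 22.981082916259766)
```

View pics/s14.png

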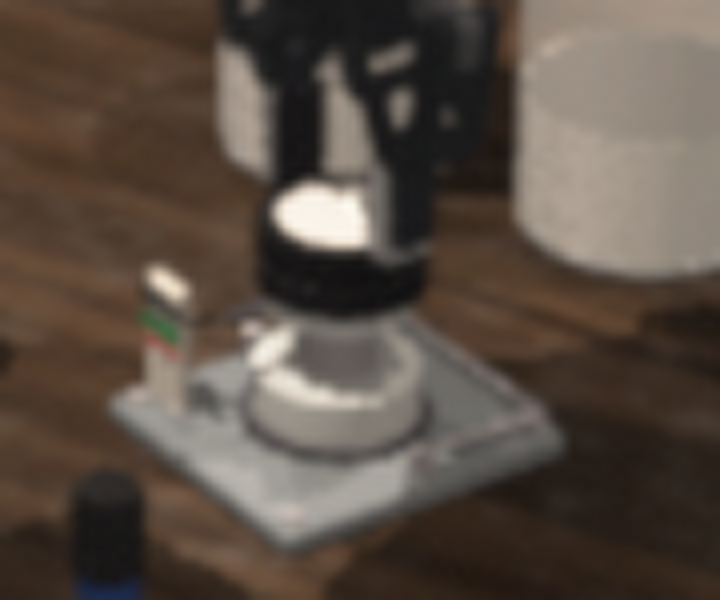

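Aligned now, with the edges flush at x = 260 in the crop. I'll lower the rest in small steps.

>>> step_arm([
  [[0, 0, -0.1], 0, 120],
  [[0, 0, -0.15], 0, 120],
  [[0, 0, -0.2], 0, 120],
  [[0, 0, -0.2], 0, 120],
])

```text
clock: 15.58
tcp_pos: [0.5501, -0.0095, 0.0821]
orientation: [0.007, 0.198, 0.98, -0.003]
wrist_force: [1.1, 1.1, -1.8]
finger_gap: 0.0558
```

>>> step_arm([
  [[0, 0, -0.05], 0, 120],
  [[0, 0, -0.1], 0, 120],
  [[0, 0, -0.1], 0, 120],
])

```text
clock: 15.95
tcp_pos: [0.55, -0.0095, 0.0811]
orientation: [0.007, 0.198, 0.98, -0.003]
wrist_force: [0.8, -0.2, -0.5]
finger_gap: 0.0563
```

>>> step_arm([
  [[0, 0, -0.05], 0, 120],
  [[0, 0, -0.08], 0, 120],
  [[0, 0, -0.08], 0, 120],
])

```text
clock: 16.32
tcp_pos: [0.5501, -0.0095, 0.0806]
orientation: [0.007, 0.198, 0.98, -0.003]
wrist_force: [-0.9, -1.3, 3.6]
finger_gap: 0.0562
```

>>> step_arm([
  [[0, 0, 0], 0, 80],
  [[0, 0, 0], 0, 55],
  [[0, 0, 0], 0, 30],
  [[0, 0, 0], 0, 30],
  [[0, 0, 0], 0, 30],
])

```text
clock: 16.95
tcp_pos: [0.5502, -0.0095, 0.0806]
orientation: [0.007, 0.198, 0.98, -0.003]
wrist_force: [0.5, 0.3, -0.4]
finger_gap: 0.0755
```

>>> step_arm([
  [[0, 0, 2], 0, 20],
  [[0, 0, 5], 0, 0],
  [[0, 0, 9], 0, 0],
  [[0, -6, 10], 0, 0],
  [[0, -8, 10], 0, 0],
])

```text
clock: 17.58
tcp_pos: [0.5511, -0.0918, 0.1821]
orientation: [0.009, 0.199, 0.98, -0.004]
wrist_force: [0.2, -0.1, 0.7]
finger_gap: 0.0855
```

Run:
```python
from h import *
s=env.get_state();print(s["tcp_pos"],s["wrist_force"],s["finger_gap"],s["orientation"])
c=env.read_camera("wrist");
p=proj(c,[.5476,-.0091,.088])[0];x,y=p.astype(int);print(p,x-60,y-60, white(c,p,.088,60))
crop(c,x-60,y-60,120,120,5,"pics/w15.png")
c=env.read_camera("scene");crop(c,250,180,90,75,8,"pics/s15.png")
```

```text
[ 0.5511 -0.0918  0.1821] [ 0.1584 -0.0927  0.6584] 0.08545541771175469 [ 0.0087  0.1992  0.9799 -0.0035]
[390.0229 159.3851] 330 99 (((390.14306640625, 160.6808624267578), (62.65903854370117, 68.62745666503906), 46.717220306396484), np.int32(3470), array([ 0.5485, -0.0093,  0.088 ]), 23.254255294799805)
```

View pics/w15.png

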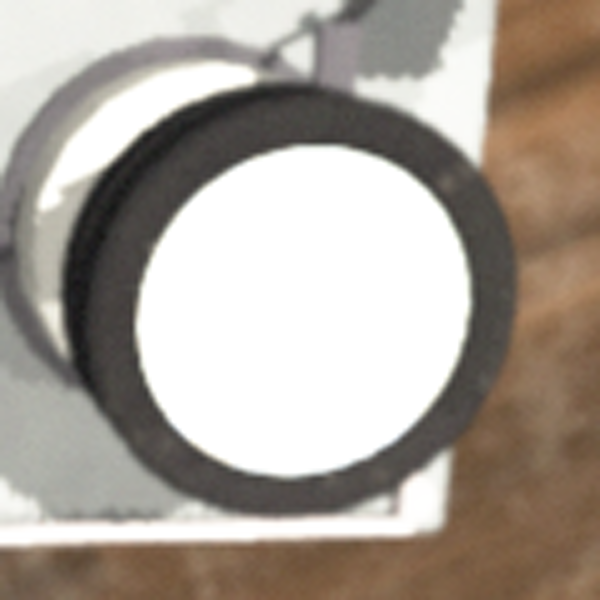

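View pics/s15.png

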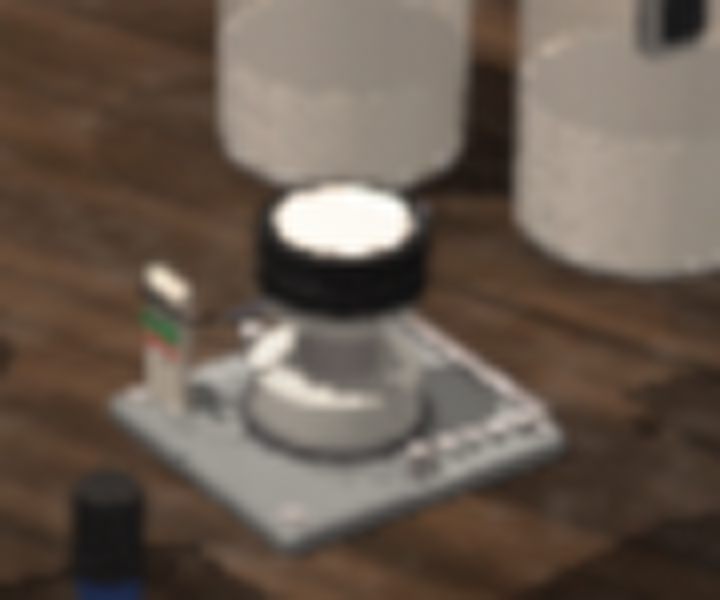

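The pile stands flush and square at (0.548,−0.009), with nothing touching it. I'll close the fingers and come over the centre.

>>> step_arm([
  [[0, 2, 0], 0, 255],
  [[-0.2, 5, 0], 0, 255],
  [[-0.3, 8.1, 0], 0, 255],
  [[-0.3, 8.2, -3], 0, 255],
  [[-0.3, 8.2, -6.5], 0, 255],
], newtons=60)

```text
clock: 18.3
tcp_pos: [0.5469, -0.0063, 0.1149]
orientation: [0.008, 0.198, 0.98, -0.003]
wrist_force: [-0.8, 0.0, -0.3]
finger_gap: -0.0001
```

>>> step_arm([
  [[0, 0, 0], 0, 255],
  [[0, 0, 0], 0, 255],
  [[0, 0, 0], 0, 255],
])

```text
clock: 18.68
tcp_pos: [0.548, -0.0059, 0.1165]
orientation: [0.009, 0.198, 0.98, -0.003]
wrist_force: [-0.0, 0.2, 1.3]
finger_gap: -0.0002
```

Run:
```python
from h import *
s=env.get_state();print(s["tcp_pos"],s["wrist_force"],s["finger_gap"],s["orientation"])
c=env.read_camera("scene");crop(c,250,180,90,75,8,"pics/s16.png")
c=env.read_camera("wrist");cv2.imwrite("pics/w16.png",c["frame"][:,:,::-1])
```

```text
[ 0.548  -0.0059  0.1165] [-0.0002  0.1761  1.3077] -0.00018712219362453084 [ 0.0088  0.198   0.9802 -0.0027]
```

View pics/s16.png

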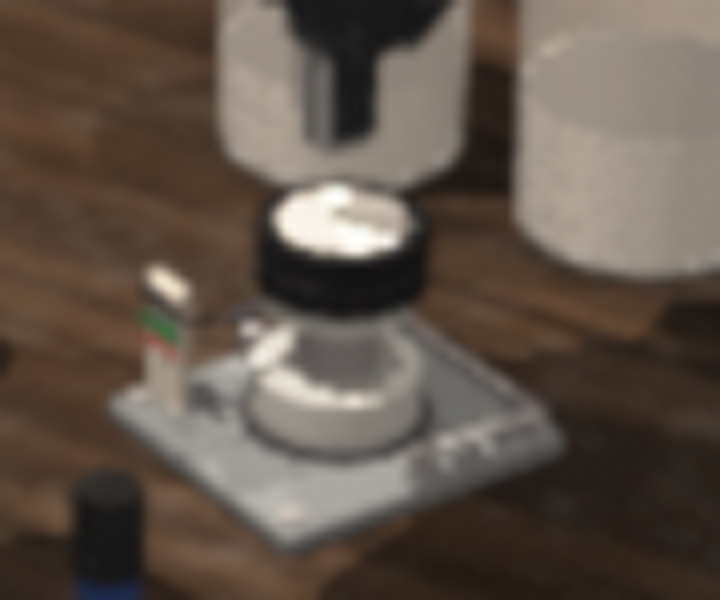

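View pics/w16.png

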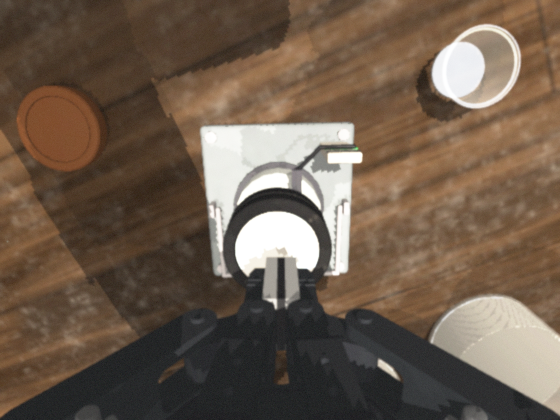

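>>> step_arm([
  [[0, -0.3, -0.8], 0, 255],
  [[0, -0.3, -1.6], 0, 255],
  [[0, -0.3, -2.2], 0, 255],
  [[0, -0.3, -2.4], 0, 255],
  [[0, -0.3, -2.4], 0, 255],
])

```text
clock: 19.4
tcp_pos: [0.5476, -0.0093, 0.0919]
orientation: [0.008, 0.198, 0.98, -0.003]
wrist_force: [-0.2, -0.7, -0.1]
finger_gap: 0.0003
```

>>> step_arm([
  [[0, 0, -0.15], 0, 255],
  [[0, 0, -0.3], 0, 255],
  [[0, 0, -0.45], 0, 255],
  [[0, 0, -0.6], 0, 255],
  [[0, 0, -0.6], 0, 255],
])

```text
clock: 20.02
tcp_pos: [0.5478, -0.0093, 0.0862]
orientation: [0.009, 0.198, 0.98, -0.003]
wrist_force: [-0.8, 0.8, 4.6]
finger_gap: 0.0002
```

>>> step_arm([
  [[0, 0, -0.2], 0, 255],
  [[0, 0, -0.4], 0, 255],
  [[0, 0, -0.6], 0, 255],
  [[0, 0, -0.7], 0, 255],
  [[0, 0, -0.7], 0, 255],
])

```text
clock: 20.65
tcp_pos: [0.5478, -0.0093, 0.0794]
orientation: [0.009, 0.198, 0.98, -0.003]
wrist_force: [-1.2, 0.7, 5.5]
finger_gap: 0.0001
```

>>> step_arm([
  [[0, 0, -0.1], 0, 255],
  [[0, 0, -0.2], 0, 255],
  [[0, 0, -0.3], 0, 255],
  [[0, 0, -0.3], 0, 255],
])

```text
clock: 21.15
tcp_pos: [0.5478, -0.0093, 0.0768]
orientation: [0.009, 0.198, 0.98, -0.003]
wrist_force: [-1.9, 0.3, 7.4]
finger_gap: 0.0002
```

Run:
```python
from h import *
c=env.read_camera("scene");crop(c,250,180,90,75,8,"pics/s17.png")
c=env.read_camera("wrist");cv2.imwrite("pics/w17.png",c["frame"][:,:,::-1])
for i in range(4):
    env.read_camera("scene");s=env.get_state();print(s["clock"],s["tcp_pos"],s["wrist_force"])
```

```text
21.3 [ 0.5478 -0.0093  0.0768] [-2.4976  1.3076  7.1618]
21.35 [ 0.5479 -0.0093  0.0768] [-3.1511  0.1191  7.2391]
21.4 [ 0.5478 -0.0093  0.0768] [-2.5263  0.3202  6.9608]
21.45 [ 0.5478 -0.0093  0.0768] [-1.7573  0.7167  7.0897]
```

View pics/s17.png

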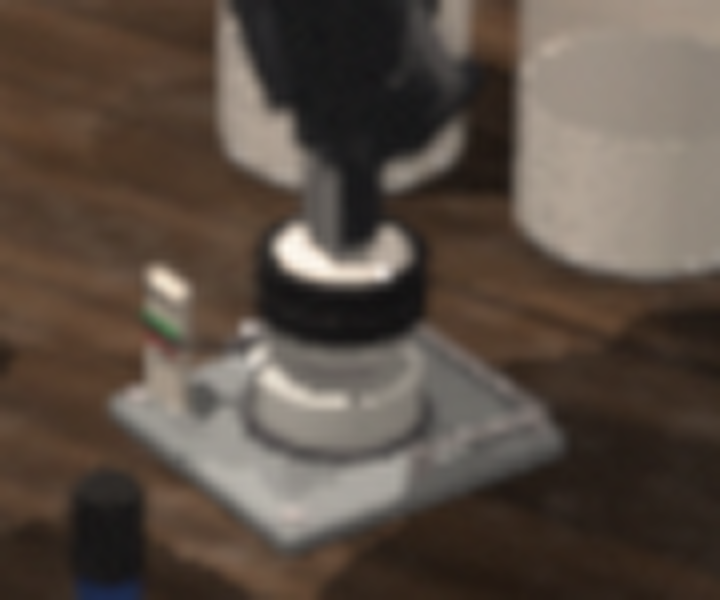

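View pics/w17.png

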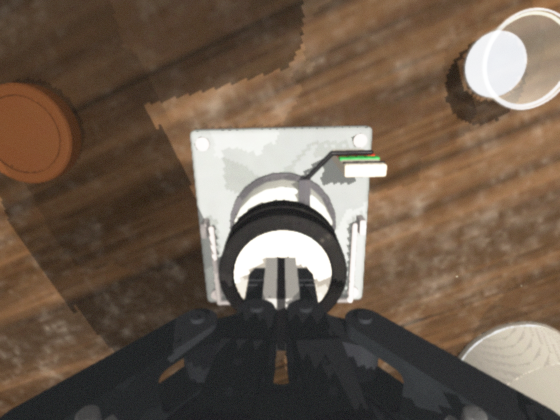

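I want to measure the travel more precisely by comparing the pile in the resting and pressed scene crops.

Run:
```python
from h import *
a=cv2.imread("pics/s15.png",0);b=cv2.imread("pics/s17.png",0)
for (x0,x1,y0,y1) in [(250,430,255,325),(265,420,265,325),(255,300,230,325),(385,430,240,325)]:
    t=a[y0:y1,x0:x1]; best=cv2.matchTemplate(b[y0-10:y1+70,x0-10:x1+10],t,cv2.TM_CCOEFF_NORMED)
    _,v,_,l=cv2.minMaxLoc(best);print("shift",l[0]-10,l[1]-10,v)
c=env.read_camera("scene")
for d in (9,11,12,13,15): print(d,8*(proj(c,[.548,-.009,.076-d/1e3])-proj(c,[.548,-.009,.076])))
T=[[.548-.044,-.009+.04,z] for z in(.058,0.01)]
crop(c,262,208,20,26,22,"pics/post.png")
```

```text
shift 1 27 0.9321218729019165
shift 0 29 0.9694562554359436
shift 1 27 0.9623395800590515
shift -8 31 0.9697940349578857
9 [[-0.6727 22.8775]]
11 [[-0.8216 27.9423]]
12 [[-0.896  30.4722]]
13 [[-0.9703 33.0003]]
15 [[-1.1188 38.0514]]
```

View pics/post.png

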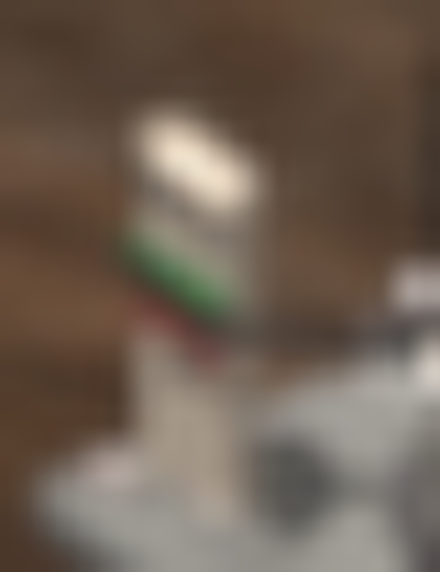

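The three travel estimates agree: 11.2 mm by TCP, about 10.5 mm by force and about 11 mm by image. I'll nudge 0.8 mm deeper towards mid-band and hold.

>>> step_arm([
  [[0, 0, -0.04], 0, 255],
  [[0, 0, -0.08], 0, 255],
  [[0, 0, -0.08], 0, 255],
  [[0, 0, -0.08], 0, 255],
  [[0, 0, -0.08], 0, 255],
])

```text
clock: 22.12
tcp_pos: [0.5479, -0.0093, 0.0764]
orientation: [0.009, 0.198, 0.98, -0.003]
wrist_force: [-2.3, 0.0, 6.7]
finger_gap: 0.0003
```

>>> step_arm([
  [[0, 0, 0], 0, 255],
  [[0, 0, 0], 0, 255],
  [[0, 0, 0], 0, 255],
  [[0, 0, 0], 0, 255],
  [[0, 0, 0], 0, 255],
])

```text
clock: 22.75
tcp_pos: [0.5479, -0.0093, 0.0769]
orientation: [0.009, 0.198, 0.98, -0.003]
wrist_force: [-2.7, 1.0, 7.2]
finger_gap: 0.0
```

Run:
```python
from h import *
c=env.read_camera("scene");crop(c,250,180,90,75,8,"pics/s18.png")
for i in range(4):
    env.read_camera("side");s=env.get_state();print(s["clock"],s["tcp_pos"],s["wrist_force"])
a=cv2.imread("pics/s15.png",0);b=cv2.imread("pics/s18.png",0)
for (x0,x1,y0,y1) in [(250,430,255,325),(265,420,265,325),(255,300,230,325)]:
    t=a[y0:y1,x0:x1]; best=cv2.matchTemplate(b[y0-10:y1+70,x0-10:x1+10],t,cv2.TM_CCOEFF_NORMED)
    _,v,_,l=cv2.minMaxLoc(best);print("shift",l[0]-10,l[1]-10,v)
```

```text
22.85 [ 0.5478 -0.0093  0.0769] [-2.2968 -0.034   8.0329]
22.9 [ 0.5478 -0.0093  0.0768] [-2.6572  0.0621  7.1733]
22.95 [ 0.5478 -0.0093  0.0768] [-2.0165  0.2891  7.6408]
23.0 [ 0.5479 -0.0093  0.0768] [-3.1678 -0.0865  7.9102]
shift 0 27 0.9269511103630066
shift 1 29 0.9595043063163757
shift -2 25 0.9568405151367188
```

View pics/s18.png

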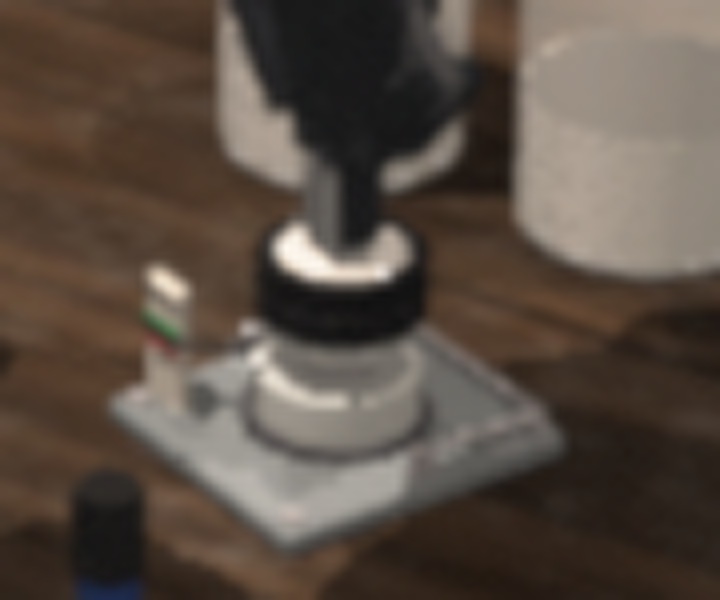

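Repeating a zero shift lets the steady-state sag reset, so the travel is back to about 11 mm. One more nudge, this time held at its own target.

>>> step_arm([
  [[0, 0, -0.05], 0, 255],
  [[0, 0, -0.12], 0, 255],
  [[0, 0, -0.12], 0, 255],
  [[0, 0, -0.12], 0, 255],
  [[0, 0, -0.12], 0, 255],
])

```text
clock: 23.62
tcp_pos: [0.5478, -0.0093, 0.0761]
orientation: [0.009, 0.198, 0.98, -0.003]
wrist_force: [-1.2, 1.0, 8.1]
finger_gap: 0.0005
```

Run:
```python
from h import *
for i in range(12):
    c=env.read_camera("scene");s=env.get_state()
    if i%3==2:print(s["clock"],s["tcp_pos"],s["wrist_force"])
crop(c,250,180,90,75,8,"pics/s19.png")
c=env.read_camera("wrist");cv2.imwrite("pics/w19.png",c["frame"][:,:,::-1])
```

```text
23.775 [ 0.5478 -0.0093  0.0761] [-2.2007  1.0804  7.7056]
23.925 [ 0.5479 -0.0093  0.0761] [-2.7484  0.6414  7.6669]
24.075 [ 0.5479 -0.0093  0.0761] [-2.8549  0.1281  6.4196]
24.225 [ 0.5478 -0.0093  0.0761] [-2.3446  0.7738  7.7001]
```

View pics/w19.png

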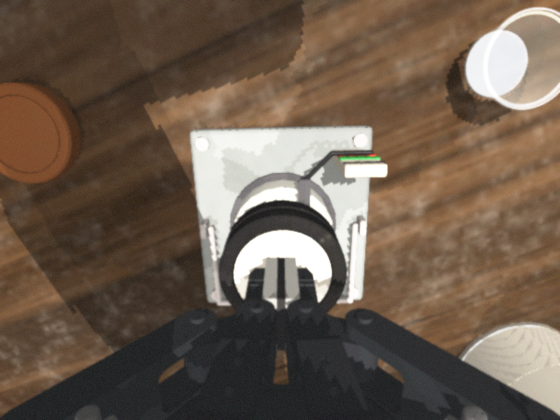

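The hold is steady at TCP z 0.0761, which is about 12 mm of travel, with about 7.5 N. In the wrist view the pile is square at (283,268) and the cup is undisturbed. Handing in.

Run:
```python
from workcell import env
print(env.hand_in())
```

```text
the job is handed in; nothing more can be done
None
```

I stacked both white tiles on the platen, released them, and pressed the pile into the green band with the closed fingertips. I handed the job in while still holding it down, at about 24 s of the 62 s allowed. No verdict is reported.

- **Stack:** before pressing, the pile stood free and flush at about (0.548, −0.009). The two tile centres were within about 1 mm of each other. The wrist camera put them within about 1 mm of the platen centre, and the scene camera about 2 mm.
- **Press:** the TCP held steady at z 0.0761, about 12 mm of travel, with 6.4 to 8.1 N on the pile. My last image-based estimate, taken just before the final 0.7 mm nudge, gave 10 to 11.5 mm. The force reading works out slightly lower, at about 10.5 to 12 mm. All of these are inside 9 to 15 mm.
- **Not checked directly:** I could not read the pointer clearly enough against the scale, so the travel comes from those indirect measurements.
- **Bystanders:** I saw no sign that the cup, the glue stick or the brown look-alikes had moved. I did not measure their positions again.

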